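Hold the drawer cover at its balance point

ROBOT

A 7-joint arm with a two-finger parallel gripper is mounted at the origin on the work surface. World frame = base frame: x ahead of the robot, y to its left, z up, the work surface at z = 0. Lengths are in m, angles in rad, forces in N, time in s.
With the tool pointing down it reaches from about 0.35 to 0.9 m from the base axis. Payload 19.9 kg.
Tool frame: the origin (TCP) lies on the centre line of the jaws, within the pads' length; the fingertips stand 22 mm ahead of it and the grasp point (between the pads) lies 3 mm ahead of it (robot.tcp_to_tips is the distance from the TCP to the fingertips, in m); z points along the fingers, y is the line along which they close (so a half turn about z gives the same grasp; the last joint's range is limited). The gripper opens to 94 mm and grips with 3 to 60 N. Pads are 16 mm wide; open, the fingers measure 119 mm over their backs; the gripper's body (75 mm by 177 mm) begins 78 mm behind the grasp point.
Start: joints at [-1.379, 0.417, -0.01, 1.614, 0.005, 1.111, -0.053], TCP at [0.145, 0.608, 0.227] pointing down, gripper open.
Joint ranges: [-2.81, 2.81], [-0.39, 2.02], [-1.27, 1.25], [0.06, 2.57], [-1.19, 4.33], [0.19, 2], [-2.82, 2.82]. Speed limits (rad/s): [1.89, 1.89, 2.39, 2.39, 3.01, 3.01, 3.01].

INTERFACE

Orientations are given as a 3x3 rotation matrix whose columns are the frame's x, y, z axes.
In Python, from rig import robot, grab_frame, camera_info, recognise, cut_out, tip_of, readout gives the robot as it stands. Calls block until the motion is done:
- robot.move_ptp(position, orientation): joint-space move of the TCP to a pose.
- robot.move_linear(position, velocity=0.15, frame=None, threshold=None): straight line of the TCP; frame=None keeps the orientation; velocity is the mean speed in m/s. With threshold (N) it stops when the force on the tool has changed by that much, and returns True; else False.
- robot.goto_joints(angles): joint-space move.
- robot.gripper_to(opening): finger opening in m; the grip force is fixed at half the most; returns when the fingers have stopped.
- robot.pause(seconds).
- robot.ik(position, orientation): joint angles nearest the present ones, or None.
- grab_frame(name): name is "side" or "top" or "wrist"; returns (picture, depth): 384x512x3 uint8, red, green, blue; 384x512 float32, m along the optical axis (not along the pixel's ray), 0 where there is no reading.
- camera_info(name): a dict with "fx", "fy", "cx", "cy" (pixels), "rvec" (rotation vector, rad) and "tvec" (3), from world to camera coordinates, as OpenCV has them. Camera axes: x right, y down, z forward; pixel columns grow to the right and rows downward; lengths in m; the calibration is good to about 2 mm. The wrist camera is an equidistant fisheye: a pixel r from the principal point sees the ray r / f radians off the axis. A picture is of the moment at which its call begins: read the wrist's pose just before it. camera_info takes no time and is no camera call; for the wrist camera it gives the pose at the moment of the call.
A pose or a line that the arm cannot do raises robot.PlanningError and nothing moves.
- robot.sign_off(): hands the job in; it is judged then, once.
Trained networks look in the newest picture that a camera, given by its name, has taken for a name from the list of things; names that differ only in an ending like _2 or _b are one class to them, and where a whole thing is asked for, a point or a joint stands for the part that bears it (a point fixed in the world has none). Each returns a list of dicts, best first, with "p" (0 to 1); they miss things now and then, are a little off and sometimes report something else, mostly with a low value. They report only what shows in the picture. A call takes as long as a camera call.
- recognise(camera, query): "pixel" ([row, column] in pixels, amid what is visible of it).
- cut_out(camera, query): "pixels" (384x512 bool, what is visible of it) and "pixel" ([row, column] in pixels, amid what is visible of it).
- tip_of(camera, query): "pixel" ([row, column] in pixels: a listed point, or the origin of a listed thing).
Readings, each from a call of its own:
- readout.get_time(): time.
- readout.get_qpos(): joint angles.
- readout.get_joint_vel(): joint speeds.
- readout.get_effort(): joint torques, N m.
- readout.get_ee_pos(): TCP position.
- readout.get_tool_rot(): TCP orientation.
- readout.get_force(): force on the tool from outside, world axes, zero at the start.
- readout.get_moment(): the same for the moment, N m.
- readout.get_opening(): finger opening in m.
- readout.get_grasp_force(): force on a finger pad.
Only numpy, scipy, OpenCV 4.12 (cv2) and the standard library are available. Lean on these libraries where they do the work, as an engineer would, in place of code of your own. Each camera call takes 0.05 s, during which the arm holds its last target. There are 200 camera calls.

TASK

Pull the top drawer of the grey tool chest all the way out to its stop by its handle. Then take the hinged metal cover inside the drawer by the rail at its front edge and swing it up until it stands straight up at its balance point, without letting it fall over backwards onto its stop, and finish while still holding it upright and still by the rail, with the drawer still out, so that a lid stay can be fitted. Do not disturb the other things on the bench.

Things in the scene. Friction and masses are not known exactly. Their poses are not given: they have to be found in the camera images.
- chest_drawer0_handle (a point): middle of the top drawer's steel bar handle: a level bar 11 mm thick, 120 mm long along this frame's y, its middle 35 mm in front of the drawer front (29 mm clear gap behind the bar), 162 mm above the table, 38 mm below the chest's top. This frame's -x is the way the drawer slides open, z is up
- chest_drawer0 (a joint): slide of the top drawer of a fixed grey tool chest (270 deep x 320 wide x 200 mm high, two drawers one above the other, turned by some yaw, front to the robot), m: 0 = shut, 0.175 = out at its stop; it starts a little ajar. It stays where it is left (about 6 N of friction, plus 4 N per m/s). Its front panel is 15 mm thick and rises 25 mm above the rail of the shut cover inside
- cover (a joint): hinge of the aluminium cover in the top drawer, rad: 0 = flat (shut), 1.571 = straight up, its balance point, 1.95 = fallen back on its stop. Free hinge: let go, it falls either way. Hinge line at the cover's far edge, parallel to the drawer front: the near edge swings up and away from the robot. Panel 5 mm thick, 220 mm wide, reaching 50 mm from the hinge. Weight with rail 0.18 to 0.3 kg
- rail: grip rail at the cover's free edge, carried by two arms: round bar 10 mm thick, 130 mm long along its y, in the panel's plane, 90 mm from the hinge line. Origin mid-bar; x points to the hinge, z is up when shut. Hand slot between rail and panel 35 x 92 mm. Shut: 162 mm above the table, 37 mm behind the drawer front's inner wall, 47 mm of free depth below; reachable only with the drawer out
- cover_hinge (a point): (A jar, 75 mm tall, and a small box stand fixed on the chest's top.) Middle of the cover's hinge line, 162 mm above the table, 90 mm behind the rail of the shut cover; it travels with the drawer (its frame turns with the cover: y along the hinge line)
- tape: tape measure, black disc 64 mm across, 34 mm tall, low on the table in front of the chest (below the drawer's path); origin: centre of its underside; not part of the job
- offcut: wooden offcut 70 x 160 x 20 mm, low on the table in front of the chest (below the drawer's path); origin: centre of its underside; not part of the job
- spray: metal spray can, 60 mm across, 170 mm tall, standing on the table to the left; origin: centre of its underside; not part of the job
- mug: ceramic mug, 76 mm across, 90 mm tall, standing on the table to the right; origin: centre of its underside; not part of the job
- hammer: hammer lying on the table to the right; origin: centre of its underside; not part of the job
- wrench: wrench lying on the table to the left; origin: centre of its underside; not part of the job

How it is judged:
On the way, in this order (a step that is already met when the one before it is completed fails the run):
1. the top drawer is pulled out to its stop (at least 158 of 175 mm) (value of joint chest_drawer0 above 0.158 m), for 0.2 s.
2. the cover is swung up past half way by its rail (value of joint cover above 0.8 rad and contact force between the fingers and rail above 0.3 N), for 0.1 s.
At the end, for the whole second after the job is handed in: through the last second the cover stands within 0.09 rad (5 degrees) of straight up, turning slower than 0.1 rad/s, the fingers hold its rail (more than 1 N of contact), and the top drawer is still out by at least 145 mm (value of joint cover between 1.481 and 1.661 rad and velocity of joint cover between -0.1 and 0.1 rad/s and contact force between the fingers and rail above 1 N and value of joint chest_drawer0 above 0.145 m); the arm keeps its last pose, push and grip.
It fails at once if the cover falls back onto its stop (over 1.85 rad) (value of joint cover above 1.85 rad).
It fails at once if one of the other things is moved by more than 30 mm (distance of any of tape, offcut, spray, mug, hammer, wrench from where it was at the start of the episode above 0.03 m).
It also fails if it takes over 54 s, if anything falls off the work surface, if the arm or the gripper's body presses on something with over 40 N, if the wrist force passes 120 N, or if a joint passes its speed limit or range.

## Working session

There is one attempt and no reset: what is moved stays moved. The work goes in short steps, each a Python script; the robot and the scene stay as the last script left them, time stands still between calls to the robot, and variables do not carry over. Pictures are saved under pics/ and viewed, at most 10 in all, crops included, and the job is handed in when it is done.

```bash
ls; mkdir -p pics
cat > h.py <<'E'
import numpy as np, cv2
from rig import robot, grab_frame, camera_info, recognise, cut_out, tip_of, readout
def cam(name):
    c=camera_info(name); R=cv2.Rodrigues(np.array(c['rvec'],float))[0]; return c,R,np.array(c['tvec'],float).ravel()
def ray(name,rc):
    c,R,t=cam(name); x=(rc[1]-c['cx'])/c['fx']; y=(rc[0]-c['cy'])/c['fy']
    if name=='wrist':
        r=np.hypot(x,y); s=np.sin(r)/r if r>1e-9 else 1; d=np.array([x*s,y*s,np.cos(r)])
    else: d=np.array([x,y,1.])
    return -R.T@t, R.T@d, d
def at_z(name,rc,z):
    o,d,_=ray(name,rc); return o+d*(z-o[2])/d[2]
def cloud(name,depth,mask):
    rr,cc=np.nonzero(mask&(depth>0)); c,R,t=cam(name); z=depth[rr,cc]
    P=np.c_[(cc-c['cx'])/c['fx']*z,(rr-c['cy'])/c['fy']*z,z]
    return (P-t)@R, rr, cc
def save(n,im): cv2.imwrite('pics/'+n,cv2.cvtColor(im,cv2.COLOR_RGB2BGR))
E
cat > a.py <<'E'
from h import *
for n in ('side','top'):
    im,d=grab_frame(n); save(n+'1.png',im); np.savez(n+'.npz',d=d)
    print(n,'campos',ray(n,[192,256])[0].round(3))
    for q in ('chest_drawer0_handle','tape','offcut','spray','mug','hammer','wrench','cover_hinge','rail'):
        for r in tip_of(n,q)[:1]:
            p=r['pixel']; i,j=int(p[0]),int(p[1]); o,v,_=ray(n,p); z={'chest_drawer0_handle':.162,'cover_hinge':.162,'rail':.162}.get(q,0)
            print(q,round(r['p'],2),np.round(p),'z-plane',at_z(n,p,z).round(3),'depth',(o+v*d[i,j]).round(3))
print(readout.get_tool_rot().round(3),readout.get_time())
E
python3 a.py
```

```text
pics
rig.py
side campos [-0.036 -0.621  1.104]
chest_drawer0_handle 0.83 [161. 220.] z-plane [0.582 0.196 0.162] depth [0.606 0.228 0.125]
tape 0.65 [236. 202.] z-plane [0.411 0.097 0.   ] depth [0.398 0.077 0.031]
offcut 0.57 [278. 259.] z-plane [ 0.437 -0.144  0.   ] depth [ 0.428 -0.153  0.02 ]
spray 0.92 [164. 167.] z-plane [0.53  0.462 0.   ] depth [0.515 0.432 0.031]
mug 0.76 [330. 365.] z-plane [ 0.535 -0.466  0.   ] depth [ 0.499 -0.475  0.07 ]
hammer 0.95 [340. 330.] z-plane [ 0.444 -0.416  0.   ] depth [ 0.433 -0.42   0.024]
wrench 0.48 [188. 158.] z-plane [0.429 0.378 0.   ] depth [0.427 0.372 0.007]
rail 0.47 [151. 245.] z-plane [0.673 0.174 0.162] depth [0.653 0.151 0.189]
top campos [0.394 0.015 1.578]
chest_drawer0_handle 0.57 [201. 202.] z-plane [0.569 0.196 0.162] depth [0.568 0.195 0.167]
tape 0.57 [256. 232.] z-plane [0.395 0.105 0.   ] depth [0.395 0.103 0.036]
offcut 0.66 [243. 303.] z-plane [ 0.447 -0.143  0.   ] depth [ 0.446 -0.141  0.02 ]
spray 0.91 [214. 135.] z-plane [0.541 0.453 0.   ] depth [0.532 0.425 0.1  ]
mug 0.97 [220. 397.] z-plane [ 0.531 -0.476  0.   ] depth [ 0.53  -0.473  0.011]
hammer 0.74 [248. 378.] z-plane [ 0.431 -0.406  0.   ] depth [ 0.431 -0.401  0.019]
wrench 0.64 [245. 156.] z-plane [0.431 0.374 0.   ] depth [0.431 0.374 0.001]
rail 0.63 [176. 210.] z-plane [0.652 0.174 0.162] depth [0.662 0.18  0.109]
[[-0.973  0.232  0.   ]
 [ 0.232  0.973 -0.   ]
 [-0.    -0.    -1.   ]] 1.0
```

```bash
python3 -c "
import cv2,numpy as np
a=cv2.imread('pics/side1.png')[90:350,120:420];b=cv2.imread('pics/top1.png')[90:300,100:420]
a=cv2.resize(a,(346,300));b=cv2.resize(b,(457,300))
cv2.imwrite('pics/both.png',cv2.resize(np.hstack([a,b]),None,fx=.99,fy=.99))
im=cv2.imread('pics/top1.png')[120:270,140:340];cv2.imwrite('pics/c.png',cv2.resize(im,(800,600),interpolation=2))
"
```

```text
(no output)
```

View pics/side1.png

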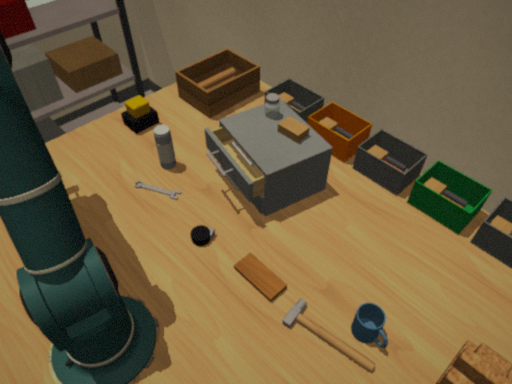

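View pics/c.png

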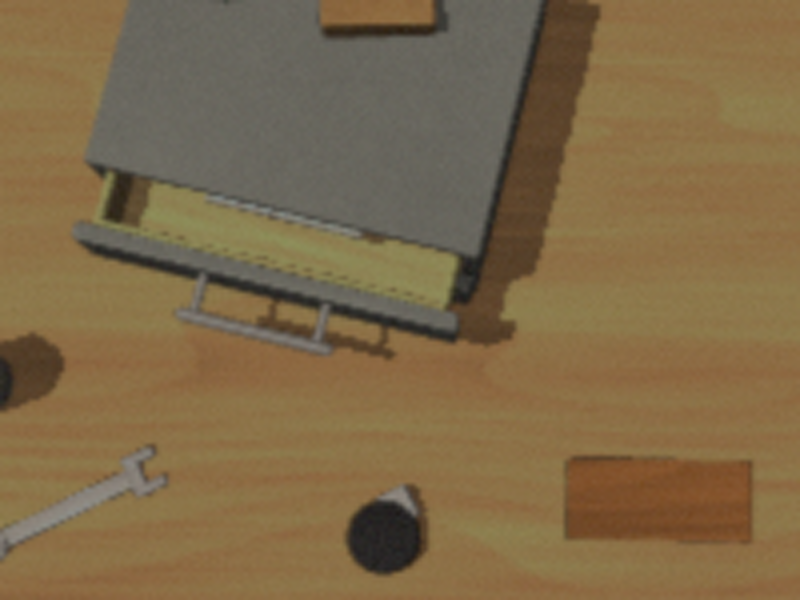

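The side picture shows the chest with its drawer ajar, jar and box on its top, spray at about (145,165) and the tape and offcut lying low in front. In the top crop the handle bar runs from about row 198.5, col 185 to row 207.5, col 222, so the chest yaw is about -13.8°.

```bash
cat > b.py <<'E'
from h import *
a=at_z('top',[198.5,185],.165);b=at_z('top',[207.5,222],.165);m=(a+b)/2;v=a-b
print(m,np.linalg.norm(v),'yaw',np.degrees(np.arctan2(-v[0],v[1])))
f=[at_z('top',[120+163/4,140+92/4],.2),at_z('top',[120+258/4,140+475/4],.2)];w=f[0]-f[1]
print('chest front',f,np.linalg.norm(w),np.degrees(np.arctan2(-w[0],w[1])))
yaw=np.arctan2(-w[0],w[1]);X=np.array([np.cos(yaw),np.sin(yaw),0]);
print('handle in front of chest face',(f[0]-m)@X)
for s in (1,-1):
    Y=s*X;R=np.c_[np.cross(Y,[0,0,-1]),Y,[0,0,-1]]
    for p in (m+[0,0,.14],m,m-.14*X,m-.14*X+.09*X,m-.14*X+.177*X+[0,0,.09]):
        q=robot.ik(p,R); print(s,p.round(3),None if q is None else np.round(q,2))
E
python3 b.py
```

```text
[0.56259854 0.19055115 0.165     ] 0.12216268194525631 yaw -12.888288408684309
chest front [array([0.69080726, 0.31803603, 0.2       ]), array([0.61917097, 0.01488011, 0.2       ])] 0.31150485195819955 -13.295214544887612
handle in front of chest face 0.0954549854033253
1 [0.563 0.191 0.305] [-0.86  0.34  0.63  1.62 -0.21  1.25 -0.43]
1 [0.563 0.191 0.165] [-0.85  0.49  0.62  1.77 -0.34  0.99 -0.33]
1 [0.426 0.223 0.165] [-0.99  0.26  0.52  2.04 -0.17  0.88 -0.62]
1 [0.514 0.202 0.165] [-0.89  0.41  0.58  1.87 -0.27  0.94 -0.42]
1 [0.599 0.182 0.255] [-0.83  0.46  0.66  1.6  -0.3   1.19 -0.33]
-1 [0.563 0.191 0.305] [-0.49  0.3   0.14  1.6  -0.04  1.24  2.57]
-1 [0.563 0.191 0.165] [-0.4   0.43  0.03  1.75 -0.01  0.96  2.54]
-1 [0.426 0.223 0.165] [-0.57  0.24  0.02  2.03 -0.01  0.88  2.37]
-1 [0.514 0.202 0.165] [-0.45  0.36  0.03  1.86 -0.01  0.93  2.49]
-1 [0.599 0.182 0.255] [-0.42  0.4   0.1   1.58 -0.04  1.16  2.6 ]
```

```bash
cat >> h.py <<'E'
YAW=np.radians(-13.2)
def fr(yaw=YAW):
    X=np.array([np.cos(yaw),np.sin(yaw),0]); return X,np.c_[np.cross(X,[0,0,-1]),X,[0,0,-1]]
X,RD=fr()
E
cat > c.py <<'E'
from h import *
m=np.array([.5626,.1906,.165])
robot.move_linear(readout.get_ee_pos()+[0,0,.05],.2)
robot.move_ptp(m+[0,0,.12]-.02*X,RD)
im,d=grab_frame('wrist'); save('w1.png',cv2.resize(im,(800,600)))
for r in tip_of('wrist','chest_drawer0_handle')[:2]: print(r['p'],r['pixel'],at_z('wrist',r['pixel'],.162))
c=cut_out('wrist','chest_drawer0_handle')
for r in c[:1]:
    print(r['p'],r['pixel'],r['pixels'].sum())
    P=[at_z('wrist',[i,j],.165) for i,j in zip(*np.nonzero(r['pixels']))];P=np.array(P);np.save('hm.npy',P)
    print(P.mean(0),cv2.minAreaRect(P[:,:2].astype(np.float32)))
print(readout.get_ee_pos(),readout.get_time())
E
python3 c.py
```

```text
0.84 [187.3, 275.0] [0.56345838 0.19572442 0.162     ]
0.96 [151.8, 330.6] 19111Traceback (most recent call last):
  File "c.py", line 10, in <module>
    P=[at_z('wrist',[i,j],.165) for i,j in zip(*np.nonzero(r['pixels']))];P=np.array(P);np.save('hm.npy',P)
       ~~~~^^^^^^^^^^^^^^^^^^^^
  File "h.py", line 12, in at_z
    o,d,_=ray(name,rc); return o+d*(z-o[2])/d[2]
          ~~~^^^^^^^^^
  File "h.py", line 6, in ray
    c,R,t=cam(name); x=(rc[1]-c['cx'])/c['fx']; y=(rc[0]-c['cy'])/c['fy']
          ~~~^^^^^^
  File "h.py", line 4, in cam
    c=camera_info(name); R=cv2.Rodrigues(np.array(c['rvec'],float))[0]; return c,R,np.array(c['tvec'],float).ravel()
ValueError: time passes only in moves, steps and waits
```

View pics/w1.png

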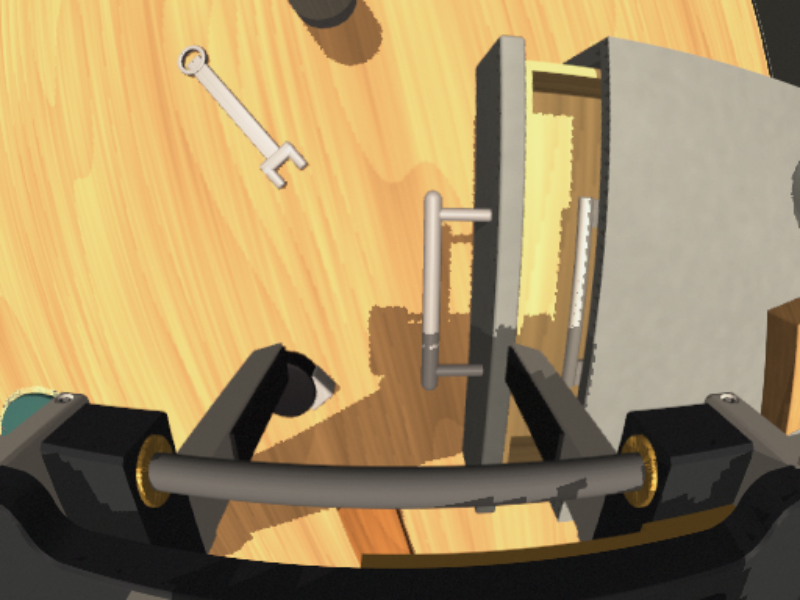

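The wrist picture shows the handle bar upright in the view, ends at about (row 125, col 277) and (row 248, col 274.6), with the rail just visible behind the panel and both fingers clear.

```bash
cat > d.py <<'E'
from h import *
def ends(a,b,z):
    a=at_z('wrist',a,z);b=at_z('wrist',b,z);v=a-b;return (a+b)/2,np.linalg.norm(v),np.degrees(np.arctan2(-v[0],v[1]))
s=1/1.5625
print(ends([195*s,433*s],[387*s,429*s],.163))
print('panel back top edge',ends([40*s,525*s],[300*s,520*s],.187))
print(ends([200*s,586*s],[350*s,574*s],.167))
print('chest edge',ends([40*s,608*s],[340*s,592*s],.2))
E
python3 d.py
```

```text
(array([0.5640433 , 0.19318996, 0.163     ]), np.float64(0.12509284654524), np.float64(-13.10217840774535))
panel back top edge (array([0.6304168 , 0.25911623, 0.187     ]), np.float64(0.1493919979810395), np.float64(-12.80233211096342))
(array([0.66085669, 0.18464071, 0.167     ]), np.float64(0.09907146195892444), np.float64(-12.287223488072117))
chest edge (array([0.67151821, 0.24028643, 0.2       ]), np.float64(0.1729536775342292), np.float64(-13.390910746541254))
```

```bash
sed -i 's/radians(-13.2)/radians(-13.1)/' h.py
cat > e.py <<'E'
from h import *
m=np.array([.564,.1935,.165])
robot.gripper_to(.036)
robot.move_linear(m+[0,0,.05],.15,RD)
print('hit',robot.move_linear(m,.08,threshold=12), readout.get_ee_pos())
robot.gripper_to(0.0)
print('open',readout.get_opening(),readout.get_grasp_force(),readout.get_force().round(1))
print('stop',robot.move_linear(m-.145*X,.06,threshold=22))
p=readout.get_ee_pos();print(p,'travel',(m-p)@X,readout.get_force().round(1),readout.get_time())
E
python3 e.py
```

```text
hit False [0.5642246  0.19346112 0.16522595]
open 0.009906038163286704 30.00049889087677 [0.2 0.7 1. ]
stop True
[0.438067   0.22281818 0.16522531] travel 0.1293007146705615 [ 5.1  0.2 -0.5] 8.4667
```

```bash
cat > f.py <<'E'
from h import *
robot.gripper_to(.034)
p=readout.get_ee_pos(); np.save('hp.npy',p)
robot.move_linear(p+[0,0,.12],.2)
robot.move_linear(p+[0,0,.12]+.085*X,.2)
im,d=grab_frame('wrist'); save('w2.png',cv2.resize(im,(800,600)))
for q in ('rail','cover_hinge','chest_drawer0_handle'):
    for r in tip_of('wrist',q)[:2]:
        P=at_z('wrist',r['pixel'],.162); print(q,round(r['p'],2),np.round(r['pixel'],1),P.round(4),'along',((P-p)@X).round(4))
print(readout.get_ee_pos(),readout.get_time(),readout.get_force().round(1))
E
python3 f.py
```

```text
rail 0.94 [190.4 266.6] [0.5319 0.2023 0.162 ] along 0.0963
cover_hinge 0.65 [187.6 356.4] [0.6214 0.1847 0.162 ] along 0.1876
chest_drawer0_handle 0.92 [188.7 166.7] [0.4356 0.2266 0.162 ] along -0.003
[0.51980539 0.20398763 0.28494118] 10.5667 [ 0.3 -0.9 -0.8]
```

View pics/w2.png

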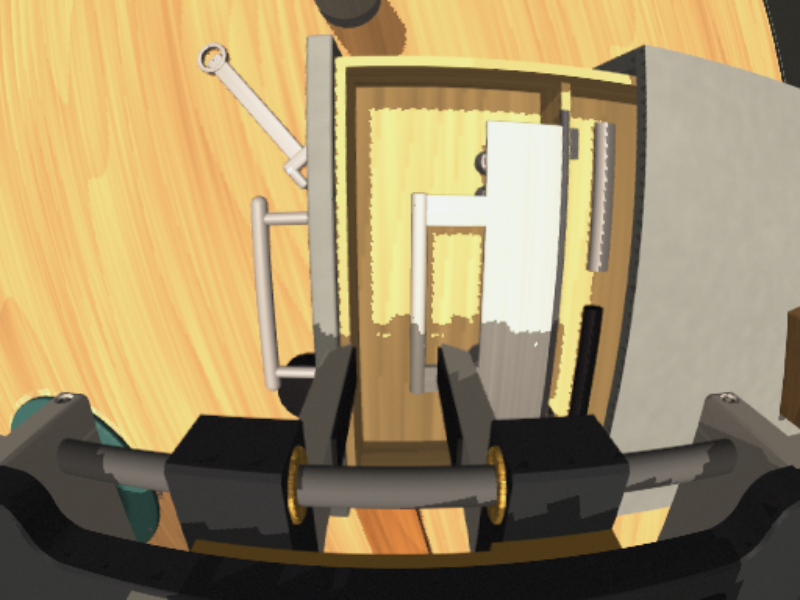

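The drawer is out. The rail bar runs from row 125 to row 250 at col 267, between the open fingers, and lies about 96 mm behind the handle. The hinge strip is at about col 356. I'll grasp the rail and swing it part way.

```bash
cat > g.py <<'E'
from h import *
p=np.load('hp.npy'); Yc=np.array([-X[1],X[0],0])
lat=(np.array([.5319,.2023,0])-p)@Yc; print('lat',lat)
t=p+.096*X+(lat*.7)*Yc; t[2]=.165
robot.move_linear(t+[0,0,.06],.15)
print('hit',robot.move_linear(t,.06,threshold=10),readout.get_ee_pos())
robot.gripper_to(0.0)
print('open',readout.get_opening(),readout.get_grasp_force(),readout.get_force().round(1))
g=readout.get_ee_pos(); np.save('g.npy',g)
for th in np.radians([8,16,24,32,40,48,56,62]):
    q=g+.09*((1-np.cos(th))*X+np.sin(th)*np.array([0,0,1]))
    r=robot.move_linear(q,.05,threshold=25)
    print(np.degrees(th).round(),r,readout.get_force().round(1),readout.get_grasp_force().round(1))
    if r: break
im,d=grab_frame('side'); save('s2.png',cv2.resize(im[100:280,120:360],(800,600)))
for r in tip_of('side','chest_drawer0_handle')[:1]:
    P=at_z('side',r['pixel'],.162);print(r['pixel'],P,(P-p)@X)
print(readout.get_ee_pos(),readout.get_time())
E
python3 g.py
```

```text
lat 0.001362616092690061
hit False [0.53163754 0.20201724 0.16532807]
open 0.009056595763808283 30.000221729278564 [13.  -3.  -1.5]Traceback (most recent call last):
  File "g.py", line 13, in <module>
    print(np.degrees(th).round(),r,readout.get_force().round(1),readout.get_grasp_force().round(1))
                                                                ^^^^^^^^^^^^^^^^^^^^^^^^^^^^^^^
AttributeError: 'float' object has no attribute 'round'
```

```bash
cat > g2.py <<'E'
from h import *
p=np.load('hp.npy'); g=np.load('g.npy'); print(g,'along',(g-p)@X, 'now',readout.get_ee_pos()-g,readout.get_force().round(1),readout.get_opening())
for th in np.radians([8,16,24,32,40,48,56,62]):
    q=g+.09*((1-np.cos(th))*X+np.sin(th)*np.array([0,0,1]))
    r=robot.move_linear(q,.05,threshold=25)
    print(np.degrees(th).round(),r,readout.get_force().round(1),round(readout.get_grasp_force(),1),((readout.get_ee_pos()-q)@X*1e3).round(1))
    if r: break
im,d=grab_frame('side'); save('s2.png',cv2.resize(im[100:280,120:360],(800,600)))
for r in tip_of('side','chest_drawer0_handle')[:1]:
    P=at_z('side',r['pixel'],.162);print(r['pixel'],P,(P-p)@X)
print(readout.get_ee_pos(),readout.get_time(),readout.get_opening())
E
python3 g2.py
```

```text
[0.53365398 0.20152345 0.16590836] along 0.09824966701625476 now [ 0.00098671 -0.00032694  0.0124465 ] [ 4.2 -1.2 -2.8] 0.008873268735847735
8.0 False [ 3.8 -2.4 -2.8] 30.0 0.1
16.0 False [ 4.8 -2.6 -2.7] 30.0 0.2
24.0 False [ 4.1 -2.8 -3.6] 30.0 -0.1
32.0 False [-1.2 -3.2 -2.3] 30.0 -0.4
40.0 False [-6.1 -3.4  0.9] 30.0 -0.4
48.0 False [-6.4 -3.2  2.8] 30.0 -0.2
56.0 False [-7.2 -2.3  4. ] 30.0 -0.2
62.0 False [-7.3 -2.6  6. ] 30.0 -0.1
[175.4, 181.5] [0.44916874 0.22647507 0.162     ] 0.010307750488728328
[0.57994848 0.19069003 0.24588267] 16.3083 0.008933445199233113
```

View pics/s2.png

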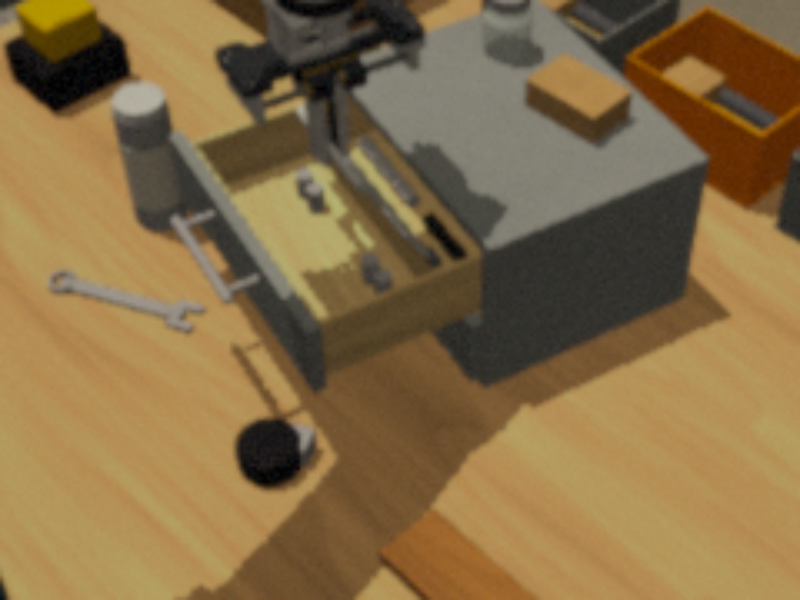

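The side picture shows the cover swung well up, with the fingers on the rail and the drawer still well out. The handle is at about row 177, col 180. I'll use the wrist and top cameras to measure any drawer creep.

```bash
cat > k.py <<'E'
from h import *
p=np.load('hp.npy')
print('side manual',(at_z('side',[177.3,180.5],.162)-p)@X)
def look(tag):
    for n in ('wrist','top','side'):
        im,d=grab_frame(n); save(f'{n}_{tag}.png',cv2.resize(im,(800,600)))
        for q in ('chest_drawer0_handle','cover_hinge'):
            for r in tip_of(n,q)[:1]:
                P=at_z(n,r['pixel'],.162); print(n,q,round(r['p'],2),np.round(r['pixel'],1),P.round(4),'along',((P-p)@X).round(4))
    print('tcp along',(readout.get_ee_pos()-p)@X,'z',readout.get_ee_pos()[2],readout.get_force().round(1),readout.get_time())
E
cat > k1.py <<'E'
from k import *
look('A')
E
python3 k1.py
```

```text
side manual 0.0041251438875982635
wrist chest_drawer0_handle 0.77 [205.5  98.6] [0.4377 0.2213 0.162 ] along 0.0003
wrist cover_hinge 0.73 [201.  305.9] [0.6236 0.1833 0.162 ] along 0.19
side chest_drawer0_handle 0.9 [176.7 180.1] [0.4424 0.2248 0.162 ] along 0.0041
side cover_hinge 0.63 [153.3 230.2] [0.6312 0.1993 0.162 ] along 0.1937
tcp along 0.14579109504441654 z 0.24589561885451763 [-6.4 -2.8  5.7] 16.7583
```

View pics/wrist_A.png

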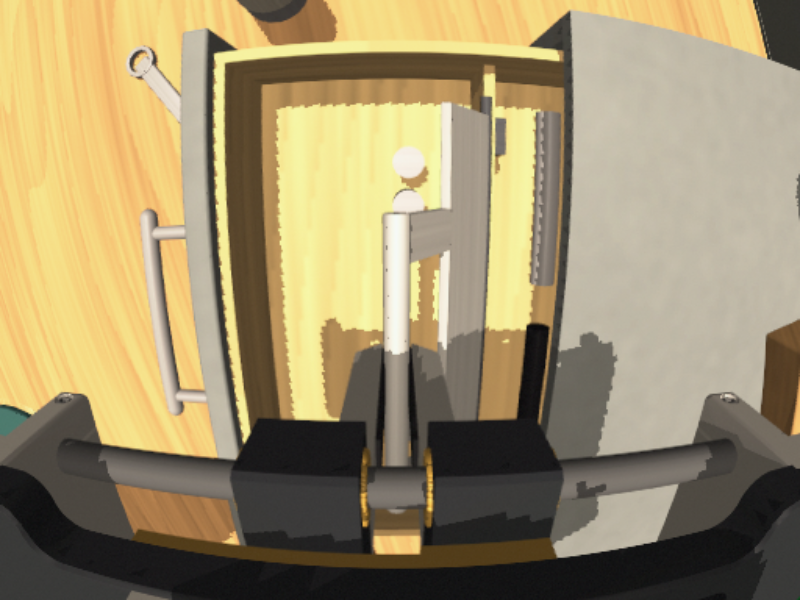

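The wrist view shows the drawer crept in only 2–3 mm, with the rail gripped and the cover at about 62°. I'll go on to upright with the hinge at about 189 mm along.

```bash
cat > l.py <<'E'
from k import *
g=np.load('g.npy'); a0=(g-p)@X; h=g+(.189-a0)*X
for th in np.radians([68,74,80,85,89]):
    q=h+.09*(-np.cos(th)*X+np.sin(th)*np.array([0,0,1]))
    r=robot.move_linear(q,.03,threshold=25)
    print(np.degrees(th).round(),r,readout.get_force().round(1),((readout.get_ee_pos()-q)*1e3).round(1))
    if r: break
robot.pause(.3)
look('B')
E
python3 l.py
```

```text
side manual 0.0041251438875982635
68.0 False [-6.5 -3.3  6.3] [-0.2  0.   0.5]
74.0 False [-4.3 -2.2  6.5] [0.1 0.1 0.7]
80.0 False [-3.9 -2.3  6.2] [0.3 0.  0.8]
85.0 False [-3.5 -2.   8.3] [0.5 0.  1.2]
89.0 False [-3.5 -3.8  9. ] [ 0.7 -0.   1.3]
wrist chest_drawer0_handle 0.79 [200.6  73.1] [0.4429 0.2213 0.162 ] along 0.0054
wrist cover_hinge 0.84 [198.3 263.7] [0.63   0.1811 0.162 ] along 0.1967
top chest_drawer0_handle 0.23 [220.6 390.9] [ 0.5151 -0.4066  0.162 ] along 0.218
top cover_hinge 0.61 [181.5 202.3] [0.6326 0.1968 0.162 ] along 0.1957
side chest_drawer0_handle 0.86 [174.6 182. ] [0.4525 0.2283 0.162 ] along 0.0131
side cover_hinge 0.92 [156.1 230.5] [0.6227 0.1882 0.162 ] along 0.188
tcp along 0.18798882714721457 z 0.2571558922407833 [-2.5 -2.7  8.9] 19.6917
```

View pics/wrist_B.png

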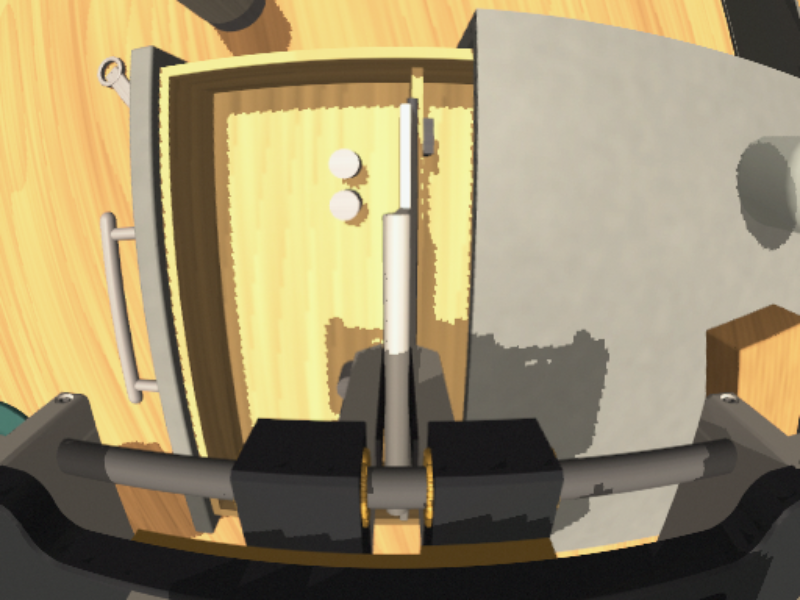

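View pics/side_B.png

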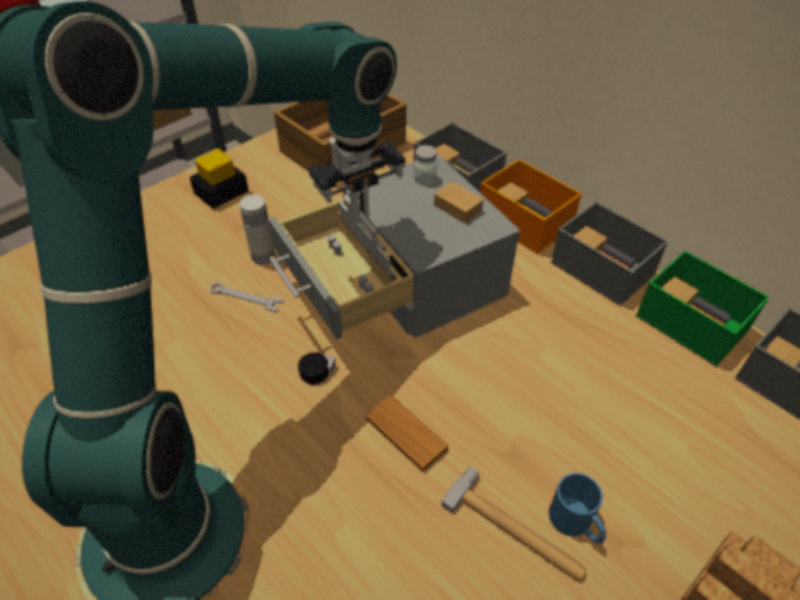

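The cover is nearly upright. In the wrist view (800 wide) the rail is at col 397 and the panel's top edge at about (406,103). The drawer has crept in about 9 mm, so the hinge now lies slightly behind the rail. I'll compute this more exactly.

```bash
cat > n.py <<'E'
from k import *
s=1/1.5625
f=lambda r,c,z:(((at_z('wrist',[r*s,c*s],z)-p)@X)*1e3).round(1)
print('rail',f(230,397,.252+.005),f(300,397,.257),'panel left/right top edge row104',f(104,401,.212),f(104,411,.212),'row 205',f(205,401,.212),f(205,410,.212),'hinge-side lower edge',f(205,418,.165),'front panel back edge', f(70,163,.187),f(300,182,.187),'chest edge',f(50,474,.2),f(300,466,.2))
E
python3 n.py
```

```text
side manual 0.0041251438875982635
rail 187.7 187.7 panel left/right top edge row104 189.6 193.8 row 205 189.6 193.5 hinge-side lower edge 199.3 front panel back edge 66.3 71.3 chest edge 223.0 221.1
```

The two measurements agree: the hinge is at 196.5 mm and the cover is about 0.095 rad short. I'll step forward gently and re-measure each time.

```bash
cat > o.py <<'E'
from k import *
def hinge():
    hs=[];ds=[]
    for _ in range(3):
        grab_frame('wrist')
        r=tip_of('wrist','cover_hinge');u=tip_of('wrist','chest_drawer0_handle')
        hs+=[((at_z('wrist',x['pixel'],.162)-p)@X) for x in r[:1]]; ds+=[((at_z('wrist',x['pixel'],.162)-p)@X) for x in u[:1]]
    return np.array(hs),np.array(ds)
q=readout.get_ee_pos(); q[2]+=.0005
for st in (.004,.004):
    q=q+st*X; robot.move_linear(q,.01)
    robot.pause(.2)
    hs,ds=hinge(); print('tcp',(readout.get_ee_pos()-p)@X,readout.get_ee_pos()[2],'hinge',hs.round(4),'handle',ds.round(4),readout.get_force().round(1))
im,d=grab_frame('wrist'); save('w9.png',cv2.resize(im[20:220,140:400],(780,600)))
print(readout.get_time())
E
python3 o.py
```

```text
side manual 0.0041251438875982635
tcp 0.19198823849500196 0.257649005419009 hinge [] handle [0.0109 0.0058 0.0066] [-2.7 -1.9  0.5]
tcp 0.19601485573549132 0.2577197155790654 hinge [] handle [0.0069 0.0037 0.0063] [-2.9 -1.9  4.5]
22.2333
```

View pics/w9.png

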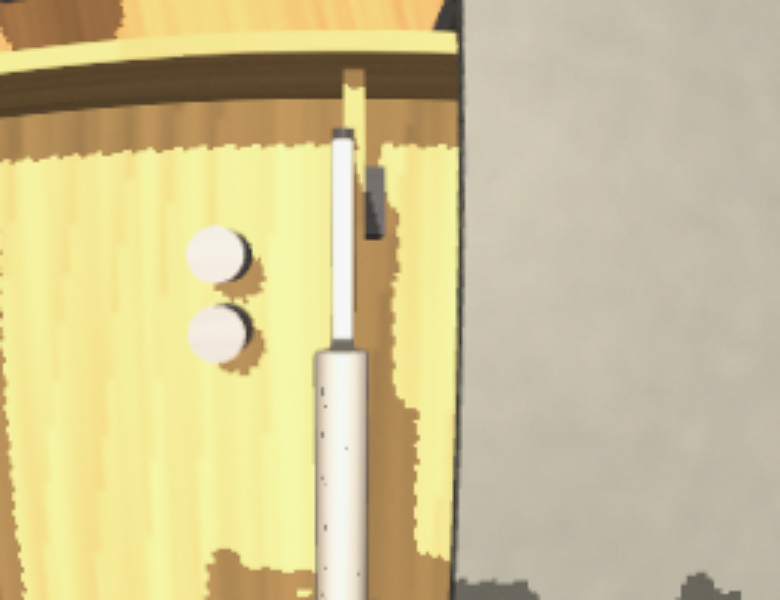

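In the wrist view the panel's top edge (crop col 342) lies straight under the rail (col 341), so the cover is upright. The rail is gripped and the drawer is about 166 mm out.

```bash
cat > z.py <<'E'
from h import *
robot.pause(.7); print(readout.get_grasp_force(),readout.get_opening(),readout.get_force().round(1))
print(robot.sign_off())
E
python3 z.py
```

```text
30.000945925712585 0.008864578041055757 [-2.  -2.2  6.3]
the job is handed in; nothing more can be done
None
```

I handed the job in with the drawer about 166 mm out (it reached its stop, then crept in slightly) and the cover upright by camera, held still by its rail at 30 N; no verdict came back.

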